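# Cap and zero the bench light meter

## Task

Get the bench light meter zeroed: turn its range knob back to the second of its six marks (counted clockwise), and clip the pinch cap that fits onto its sensor collar - squeeze the cap's two tabs together, seat it fully home and let the tabs spring out under the rim. Then, with the range set and the cap on, press the zero button all the way down and let it come up again. Let nothing touch the white sensor window inside the collar, and leave the bottle, the roll of masking tape and the grey plastic box where they are.

Things in the scene. Friction and masses are not known exactly. Their poses are not given: they have to be found in the camera images.
- meter: the light meter: grey case with black end cheeks, 140 mm (x, front to back) x 200 mm (y) x 46 mm tall, fixed; origin at the centre of its underside, x to its back, y to its left, z up. On its flat top, 46 mm up: sensor collar at (15, 48) mm, range knob at (-12, -52) mm, zero button at (-46, 12) mm, a flat display at the right rear
- rim (a point): centre of the top edge of the round aluminium sensor collar, 60 mm above the meter's underside (14 mm above its flat top). The collar is 70 mm across outside; its mouth is 54 mm across, with an inward lip 3 mm thick over a groove 63 mm across. x, y, z as the meter's
- window: the fragile white sensor window at the bottom of the collar: a disc 62 mm across and up to 3 mm thick; origin at the centre of its underside, 14 mm below the rim
- cap_mid (a point): centre, half-way up, of the pinch cap that fits the collar: light grey, 23 mm tall, right way up on the bench, about 50 g. From its underside: skirt 51 mm across, 8 mm high, bottom edge bevelled; flange 62 mm across, 3 mm thick; two upright black tabs (see joints). z up out of its top; any turn about z fits. Seated, the flange lies on the rim and this point is 3.5 mm above the rim
- cap_tab_a (a joint): travel of the cap's tab on its +y side, m: 0 out, 0.0045 fully pinched (spring 2 to 5 N). The tabs stand 11 to 23 mm above the cap's underside, 22 mm wide along x, 5 mm thick, ribbed outer faces 17 mm either side of the centre along the cap's y (34 mm apart, 25 mm when pinched)
- cap_tab_b (a joint): the same for the tab on the -y side. Each tab carries a tooth, 1 to 3.5 mm above the cap's underside, that stands 3.5 mm out of the skirt and is too wide for the collar's mouth; pinching the tab fully draws it in, letting go springs it out, under the collar's lip when the cap is home
- small_cap_mid (a point): centre, half-way up, of a smaller cap of the same make that belongs to another instrument: flange 45 mm across, 23 mm tall; it is too small for the collar and not needed
- range_knob (a joint): angle of the range knob, rad, clockwise from above. It clicks every 30 degrees (0.524) at six marks: the first, fully anticlockwise, reads 0, the second 0.524, the sixth 2.618; it starts on the fourth, fifth or sixth. Between clicks it snaps to the nearer one; a click takes about 0.1 N m
- knob_grip (a point): on the knob's axis, 16 mm above the meter's flat top, at the height to grip. Black: skirt 38 mm across, 6 mm high; on it a grip bar 6 to 24 mm above the flat top, 13 mm thick, from 17 mm behind the axis to a 9 mm thick nose 22 mm ahead of it. x along the nose (white line), z up. At the first mark the nose points 75 degrees left of the meter's x, at the second 45 degrees left
- zero_button (a joint): travel of the zero button, m: 0 up, 0.004 fully down
- button_top (a point): centre of the top face of the round zero button, 18 mm across, 10 mm above the meter's flat top in a bezel 26 mm across and 3 mm high; it goes down 4 mm, fully down at 5 N, and springs back
- water_bottle: clear plastic drinks bottle standing near the meter, 65 mm across and 209 mm tall, loose; origin at the centre of its underside. Leave it where it is
- tape_masking: roll of masking tape, 68 mm across and 24 mm high, lying flat close by the cap, loose; origin at the centre of its underside. Leave it where it is
- fuse_box: grey plastic box 50 x 70 x 33 mm lying close by the cap on its other side, loose; origin at the centre of its underside. Leave it where it is
There are look-alikes about, which are no part of the job. Leave any green or orange look-alike of the part that bears cap_mid alone.

How it is judged:
By the outcome, as a careful person would: the job done as asked, in the order asked, and still so for the second after the job is handed in, with the robot touching nothing.
It also fails if it takes over 48 s, if anything falls off the work surface, if the arm or the gripper's body presses on something with over 40 N, if the wrist force passes 120 N, or if a joint passes its speed limit or range.

## Robot

A 7-joint arm with a two-finger parallel gripper is mounted at the origin on a cart in front of the work surface, level with it; the furniture and walls round the work are solid. World frame = base frame: x ahead of the robot, y to its left, z up, the work surface at z = 0. Lengths are in mm, angles in rad, forces in N, time in s.
With the tool pointing down it reaches from about 400 to 850 mm from the base axis. Payload 6.9 kg.
Tool frame: the origin (TCP) lies on the front face of the gripper's body, between the roots of the fingers; the fingertips stand 73 mm ahead of it and the grasp point (between the pads) lies 54 mm ahead of it; z points along the fingers, y is the line along which they close (so a half turn about z gives the same grasp; the last joint's range is limited). The gripper opens to 85 mm and grips with 20 to 120 N. Pads are 22 mm wide; open, the fingers measure 114 mm over their backs; the gripper's body (76 mm by 85 mm) begins 54 mm behind the grasp point. The pads swing forward as they close: fully open they stand 13 mm farther back than shut.
Start: joints at [1.379, 0.507, -0.238, 1.5, 0.126, 1.149, -0.155], TCP at [182.759, -597.673, 303.875] pointing down, gripper open.
Joint ranges: [-3.08, 3.08], [-0.24, 2.05], [-1.43, 1.35], [0, 2.5], [-1.52, 4.66], [0.17, 1.96], [-2.89, 2.89]. Speed limits (rad/s): [2.39, 2.39, 3.14, 3.14, 3.14, 3.14, 3.14].

## Interface

Orientations are given as a unit quaternion [x, y, z, w].
In Python, from station import observe, vision, manip gives the robot as it stands.
- The arm moves only by the tool servo_tool, never from a script. Its argument "moves" is a list of rows, each a list of 5 numbers: the shift along the world's x, y, z in m, then the turn about the world's z in degrees, then the opening, from 0 (shut) to 1 (fully open). In form: [[dx, dy, dz, spin, jaw], ...]. A call has 1 to 5 rows; each row shifts and turns the commanded pose from where the row before left it; what a row does not reach is not made up. A row lasts 1/12 s, in which the tool goes at most 41.7 mm and 7.16 degrees, less where a joint would pass 70% of its speed; a pose out of reach is approached as far as the arm can. A call is refused whole if a number of a shift passes 0.0417 or a number of a turn 7.16, either way. A call with a gripper value outside its range is refused whole. The fingers move at their own pace and stop on an object; "newtons" is the grip in N (left out, the last holds). Time passes only in rows, so rows that do not move let the fingers close. It gives the time, the measured TCP pose, the force, the opening and the grip force at its end, in the units of the state.
- observe(): the state, without advancing time (a new reading comes with each control period).
- vision.capture(name): name is "scene" or "top" or "wrist"; returns the picture (420x560x3 uint8, red, green, blue); there is no depth.
- vision.get_calibration(name): a dict with "intrinsics" (3x3 intrinsics, pixels), "k1" (the pictures are not rectified: a ray, as slopes to the right and down, at radius r is drawn at 1 + k1 r^2 times it, then the intrinsics apply), "R" (3x3) and "t" (3): a world point X has camera coordinates R X + t; the wrist camera has in their place "hand_eye" (4x4, takes a point from camera to tool coordinates, whose origin is the TCP and whose axes are the flange's). Camera axes: x right, y down, z forward; pixel columns grow to the right and rows downward; lengths in mm; the calibration is good to about 2 mm. A picture is of the moment at which its call begins: read the wrist's pose just before it. get_calibration takes no time and is no camera call.
- manip.job_done(): hands the job in; it is judged then, once.
The state is a dict: "time": time; "q": joint angles; "joint_velocities": joint speeds; "joint_torque": joint torques, N m; "tcp_pos": TCP position; "eef_rot": TCP orientation; "force": force on the tool from outside, world axes, zero at the start; "torque": the same for the moment, N m; "opening": finger opening in mm; "finger_force": force on a finger pad.
Only numpy, scipy, OpenCV 4.12 (cv2) and the standard library are available. Lean on these libraries where they do the work, as an engineer would, in place of code of your own. Each camera call takes 0.05 s, during which the arm holds its last target. There are 200 camera calls.

## Working session

There is one attempt and no reset: what is moved stays moved. The work goes in short steps, Python scripts to look and compute and a tool call to move; the robot and the scene stay as the last step left them, time stands still between calls to the robot, and variables do not carry over. Pictures are saved under pics/ and viewed, at most 10 in all, crops included, and the job is handed in when it is done.

Besides the shell and the picture viewer there is one more tool, called after ">>>" as name([rows], argument=value, ...), one row to a line, values as JSON. servo_tool: Moves the arm, as the interface text tells. Its arguments: {"type":"object","properties":{"moves":{"type":"array"},"newtons":{"type":"number"}},"required":["moves"]}

```bash
mkdir -p pics; ls; python3 - <<'E'
from station import observe, vision, manip
import cv2,numpy as np
s=observe();print({k:np.round(v,3).tolist() for k,v in s.items()})
ims=[]
for n in("scene","top","wrist"):
    c=vision.get_calibration(n);print(n,{k:np.round(v,4).tolist() for k,v in c.items()})
    im=vision.capture(n)[:,:,::-1];cv2.imwrite(f"pics/{n}0.png",im)
E
```

```text
pics
{'time': 0.0, 'q': [1.38, 0.508, -0.238, 1.501, 0.126, 1.149, -0.155], 'joint_velocities': [-0.001, -0.0, -0.002, 0.0, 0.0, -0.001, -0.001], 'joint_torque': [0.0, -62.06, -2.186, -24.966, 0.013, 0.012, 0.0], 'tcp_pos': [182.59, -597.325, 303.013], 'eef_rot': [0.989, 0.148, -0.0, -0.001], 'force': [0.193, 0.061, -0.153], 'torque': [-0.006, -0.0, -0.005], 'finger_force': 0.0, 'opening': 85.63}
scene {'intrinsics': [[418.4145, 0.0, 275.759], [0.0, 418.4145, 208.4738], [0.0, 0.0, 1.0]], 'k1': -0.0869, 'R': [[-0.8657, -0.5004, -0.0122], [-0.2726, 0.4917, -0.827], [0.4198, -0.7126, -0.5621]], 't': [516.4889, 121.7871, 856.3627]}
top {'intrinsics': [[504.6487, 0.0, 281.6132], [0.0, 504.6487, 217.5787], [0.0, 0.0, 1.0]], 'k1': -0.1671, 'R': [[-0.0008, -1.0, -0.0045], [-0.9852, 0.0015, -0.1716], [0.1716, 0.0043, -0.9852]], 't': [181.0999, 510.4119, 1261.8746]}
wrist {'intrinsics': [[362.9986, 0.0, 281.2389], [0.0, 362.9986, 211.1458], [0.0, 0.0, 1.0]], 'k1': -0.0906, 'hand_eye': [[0.0008, -0.9474, -0.32, 81.7322], [1.0, 0.0006, 0.0006, 1.3712], [-0.0004, -0.32, 0.9474, -71.0238], [0.0, 0.0, 0.0, 1.0]]}
```

View pics/top0.png

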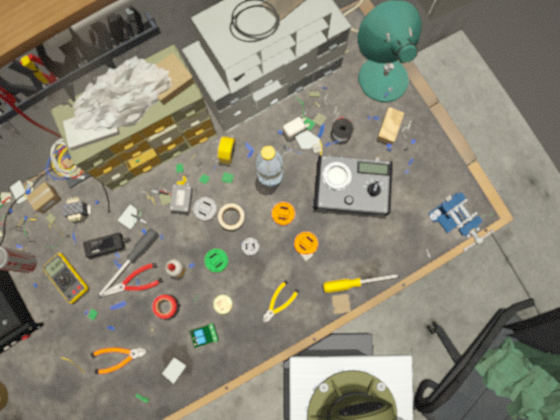

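View pics/scene0.png

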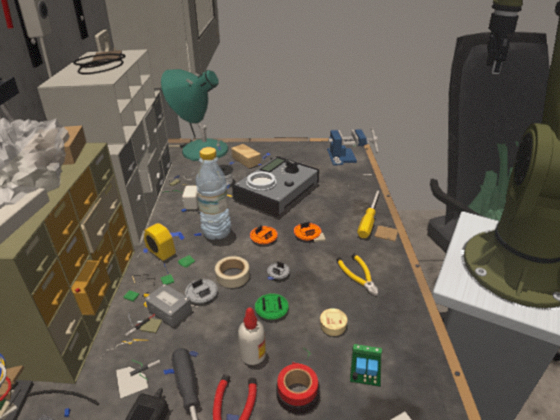

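Top picture: the meter is at (354,186), with its collar at (337,175), knob at (375,188) and button at (349,200). Cap candidates are light grey (205,208) between the fuse box (180,198) and tape (231,217), small grey (250,246), orange (283,213) and (306,243), and green (216,260). The one at (205,208) fits: it is large, light grey, and between box and tape. I'll confirm it in a crop and measure it.

```bash
cat > h.py <<'E'
import numpy as np,cv2
from station import observe,vision
from scipy.spatial.transform import Rotation as Ro
def cam(n,s=None):
    c=vision.get_calibration(n)
    if n=="wrist":
        T=np.eye(4);T[:3,:3]=Ro.from_quat(s["eef_rot"]).as_matrix();T[:3,3]=s["tcp_pos"]
        W=T@np.array(c["hand_eye"]);R=W[:3,:3].T;t=-R@W[:3,3]
    else: R=np.array(c["R"]);t=np.array(c["t"])
    return np.array(c["intrinsics"]),np.array([c["k1"],0,0,0.]),np.asarray(R),np.asarray(t)
def ray(c,px):
    K,d,R,t=c
    p=cv2.undistortPoints(np.array(px,float).reshape(-1,1,2),K,d).reshape(-1,2)
    v=np.c_[p,np.ones(len(p))]@R
    return -R.T@t,v/np.linalg.norm(v,axis=1)[:,None]
def plane(c,px,z):
    o,v=ray(c,px);return o+v*((z-o[2])/v[:,2])[:,None]
def proj(c,X):
    K,d,R,t=c
    return cv2.projectPoints(np.array(X,float).reshape(-1,3),cv2.Rodrigues(R)[0],t,K,d)[0].reshape(-1,2)
def tri(obs):
    A=np.zeros((3,3));b=np.zeros(3)
    for c,p in obs:
        o,v=ray(c,[p]);M=np.eye(3)-np.outer(v[0],v[0]);A+=M;b+=M@o
    X=np.linalg.solve(A,b);return X,[np.linalg.norm(proj(c,X)[0]-p).round(1) for c,p in obs]
def shot(name):
    s=observe();im=vision.capture("wrist")[:,:,::-1].copy();cv2.imwrite(f"pics/{name}.png",im)
    np.save(f"pics/{name}.npy",np.r_[s["tcp_pos"],s["eef_rot"]]);return s,im
def load(name):
    a=np.load(f"pics/{name}.npy");return cam("wrist",dict(tcp_pos=a[:3],eef_rot=a[3:])),cv2.imread(f"pics/{name}.png")
E
python3 - <<'E'
from h import *
T=cam("top");S=cam("scene")
P=dict(cap=((205,208),(202,290)),small=((250,246),(279,270)),fuse=((180,198),(168,305)),tape=((231,217),(232,271)),collar=((337,175),(262,180)),knob=((375,188),(291,167)),button=((349,200),(290,184)),bottlecap=((268,153),(208,154)))
for k,(a,b) in P.items():
    X,e=tri([(T,a),(S,b)]);print(k,X.round(0),e)
a=cv2.imread("pics/top0.png");b=cv2.imread("pics/scene0.png")
f=lambda i,x,y,w,h:cv2.resize(i[y:y+h,x:x+w],(400,300),interpolation=cv2.INTER_CUBIC)
g=np.vstack([np.hstack([f(a,165,170,100,75),f(a,305,145,100,75)]),np.hstack([f(b,140,245,100,75),f(b,230,140,100,75)])])
cv2.imwrite("pics/crop.png",g)
E
```

```text
cap [541. 385.   7.] [np.float64(0.9), np.float64(1.2)]
small [439. 263.   8.] [np.float64(0.8), np.float64(1.0)]
fuse [568. 452.  14.] [np.float64(0.9), np.float64(1.4)]
tape [517. 315.  11.] [np.float64(0.3), np.float64(0.4)]
collar [620.  34.  51.] [np.float64(1.1), np.float64(1.1)]
knob [587. -65.  50.] [np.float64(0.4), np.float64(0.3)]
button [555.   3.  42.] [np.float64(1.0), np.float64(1.0)]
bottlecap [635. 211. 200.] [np.float64(0.7), np.float64(0.8)]
```

View pics/crop.png

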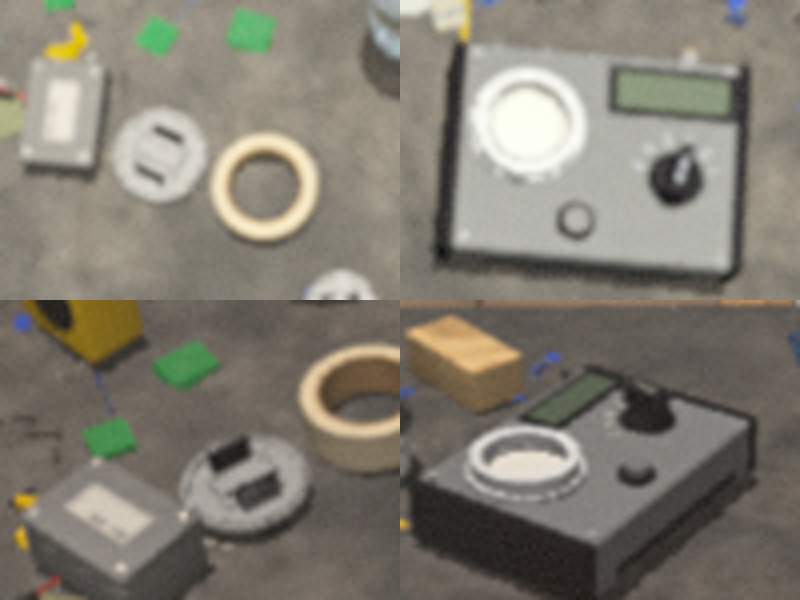

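The crop confirms it: the light grey two-tab cap lies between the grey box and the tape, with tabs at crop (168,133) and (150,175). The meter is right, with the collar empty and the knob nose pointing roughly up (fourth mark). Next I move over the meter.

>>> servo_tool([
  [0.0238,0.0313,0,-2.2,0.5],
  [0.0238,0.0313,0,-2.2,0.5],
  [0.0238,0.0313,0,-2.2,0.5],
  [0.0238,0.0313,0,-2.2,0.5],
  [0.0238,0.0313,0,-2.2,0.5],
], newtons=40)

```text
time: 0.57
tcp_pos: [302.4, -439.5, 303.7]
eef_rot: [0.999, 0.051, -0.0, -0.0]
force: [-0.5, 0.3, -0.3]
opening: 42.7
finger_force: 0.0
```

>>> servo_tool([
  [0.0238,0.0313,0,-2.2,0.5],
  [0.0238,0.0313,0,-2.2,0.5],
  [0.0238,0.0313,0,-2.2,0.5],
  [0.0238,0.0313,0,-2.2,0.5],
  [0.0238,0.0313,0,-2.2,0.5],
])

```text
time: 0.98
tcp_pos: [421.4, -283.0, 303.9]
eef_rot: [0.999, -0.045, -0.0, 0.0]
force: [1.3, -0.3, -0.3]
opening: 42.2
finger_force: 0.0
```

>>> servo_tool([
  [0.0238,0.0313,0,-2.2,0.5],
  [0.0238,0.0313,0,-2.2,0.5],
  [0.0238,0.0313,0,-2.2,0.5],
  [0.0238,0.0313,0,-2.2,0.5],
  [0.0238,0.0313,0,-2.2,0.5],
])

```text
time: 1.4
tcp_pos: [540.5, -126.4, 303.8]
eef_rot: [0.99, -0.14, -0.0, 0.0]
force: [-0.0, -0.7, -0.3]
opening: 42.9
finger_force: 0.0
```

>>> servo_tool([
  [0.0238,0.0313,0,-2.2,0.5],
  [0.0238,0.0313,0,-2.2,0.5],
  [0,0,0,0,0.5],
  [0,0,0,0,0.5],
])

```text
time: 1.73
tcp_pos: [588.2, -62.4, 303.2]
eef_rot: [0.985, -0.174, -0.0, -0.001]
force: [-0.6, -0.6, 0.7]
opening: 42.7
finger_force: 0.0
```

```bash
python3 - <<'E'
from h import *
s,im=shot("w1");print(s["time"],s["tcp_pos"],s["eef_rot"],s["opening"],s["force"])
E
```

```text
1.7333 [588.17362273 -62.44569931 303.17790037] [ 9.84683198e-01 -1.74351426e-01 -4.52688726e-04 -6.12669446e-04] 42.68290654487901 [-0.56797819 -0.56882021  0.68327126]
```

View pics/w1.png

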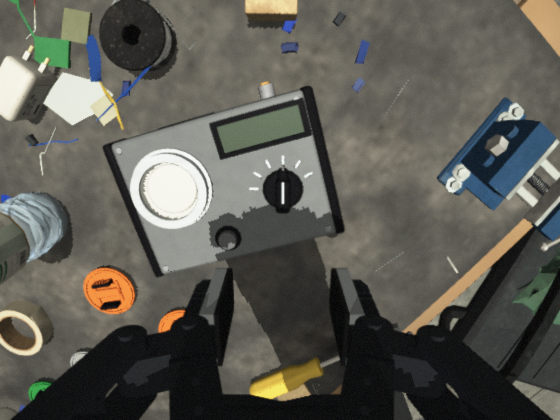

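The wrist view shows the knob at about (283,191), its white nose line upright from (283,205) to (283,182), so the bar is along tool x. The collar is at (172,188), the button at (228,238), and the fingertips near (230,268) and (336,268). I shift for a second view.

>>> servo_tool([
  [-0.01,0.035,0,0,0.5],
  [-0.01,0.035,0,0,0.5],
  [0,0,0,0,0.5],
  [0,0,0,0,0.5],
])

```text
time: 2.12
tcp_pos: [566.3, 5.0, 304.2]
eef_rot: [0.984, -0.176, -0.0, 0.0]
force: [0.4, 0.0, 0.0]
opening: 42.4
finger_force: 0.0
```

```bash
python3 - <<'E'
from h import *
s,im=shot("w2");print(s["time"],s["tcp_pos"])
c1,_=load("w1");c2,_=load("w2")
for n,p in dict(knob=(283,191),collar=(172,188),button=(228,238)).items():
    X=plane(c1,[p],dict(knob=70,collar=60,button=56)[n]);print(n,X.round(1),proj(c2,X).round(0))
# fingertip height in tool frame
c=vision.get_calibration("wrist");H=np.array(c["hand_eye"]);K=np.array(c["intrinsics"])
for p in((232,268),(333,268)):
    u=cv2.undistortPoints(np.array([[p]],float),K,np.array([c["k1"],0,0,0.]))[0,0]
    v=H[:3,:3]@np.r_[u,1];o=H[:3,3]
    for x in (11,-11): print("tip",p,x,(o+v*(x-o[0])/v[0]).round(1))
E
```

```text
2.1167 [566.31646959   4.97926939 304.2048598 ]
knob [[585.5 -64.6  70. ]] [[349. 141.]]
collar [[620.   29.4  60. ]] [[231. 139.]]
button [[556.2   1.7  56. ]] [[287. 194.]]
tip (232, 268) 11 [ 11.  -19.2  66.2]
tip (232, 268) -11 [-11.  -25.6 108.3]
tip (333, 268) 11 [11.  23.5 66.3]
tip (333, 268) -11 [-11.   30.3 108.4]
```

View pics/w2.png

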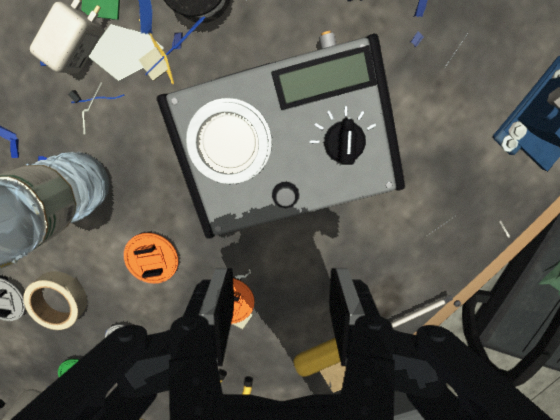

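```bash
cat > m.py <<'E'
from h import *
def blob(mask,near):
    mask=mask.astype(np.uint8)
    cs,_=cv2.findContours(mask,cv2.RETR_EXTERNAL,cv2.CHAIN_APPROX_NONE)
    cs=[c for c in cs if len(c)>8]
    return min(cs,key=lambda c:abs(cv2.pointPolygonTest(c,near,True)) if cv2.pointPolygonTest(c,near,True)<0 else 0)
E
python3 - <<'E'
from m import *
obs={k:[] for k in("collar","line","knob")}
for n,cc,kk in(("w1",(172,188),(283,191)),("w2",(229,140),(346,141))):
    c,im=load(n);g=cv2.cvtColor(im,cv2.COLOR_BGR2GRAY)
    e=cv2.fitEllipse(cv2.convexHull(blob(g>190,cc)));print(n,"collar",np.round(e[0],1),np.round(e[1],1));obs["collar"].append((c,e[0]))
    w=np.zeros_like(g);cv2.circle(w,kk,17,1,-1)
    m=(g>120)&(w>0);y,x=np.nonzero(m);obs["line"].append((c,(x.mean(),y.mean())));print("line",x.min(),x.max(),y.min(),y.max(),m.sum())
    d=blob((g<70),kk);e=cv2.fitEllipse(d);print("knob",np.round(e[0],1),np.round(e[1],1),cv2.boundingRect(d));obs["knob"].append((c,e[0]))
    # button
for k,o in obs.items(): X,e=tri(o);print(k,X.round(1),e)
print("btn",[tri([(load("w1")[0],(228,237)),(load("w2")[0],(285.5,194))])])
E
```

```text
w1 collar [170.4 188.6] [78.4 83.4]
line 281 283 182 203 64
knob [282.4 191.1] [37.7 45.6] (263, 168, 40, 51)
w2 collar [228.5 140.5] [84.1 86.7]
line 347 351 131 153 72
knob [344.5 141.5] [39.9 43.9] (324, 118, 42, 47)
collar [619.3  33.1  54.8] [np.float64(0.1), np.float64(0.1)]
line [584.8 -63.5  71.7] [np.float64(0.3), np.float64(0.3)]
knob [582.8 -62.5  56.2] [np.float64(0.9), np.float64(0.9)]
btn [(array([554.51665644,   3.4280141 ,  48.61567731]), [np.float64(0.2), np.float64(0.2)])]
```

The measurements are consistent: the meter's yaw is −5.2°, the knob axis is (583.5,−63.5), the collar (619.3,33.1) and the button (555,3). The knob is on the fourth mark, so it needs +60° anticlockwise. Now down to the knob.

>>> servo_tool([
  [0.0085,-0.034,0,0,0.5],
  [0.0085,-0.034,0,0,0.5],
  [0,0,-0.04,0,0.5],
  [0,0,-0.04,0,0.5],
  [0,0,-0.03,0,0.5],
])

```text
time: 2.58
tcp_pos: [583.2, -67.6, 191.5]
eef_rot: [0.984, -0.18, -0.0, 0.001]
force: [-0.1, -0.6, -0.2]
opening: 42.6
finger_force: 0.0
```

>>> servo_tool([
  [0,0,-0.02,0,0.5],
  [0,0,-0.02,0,0.5],
  [0,0,-0.02,0,0.5],
  [0,0,0,0,0.5],
  [0,0,0,0,0.5],
])

```text
time: 3.0
tcp_pos: [583.6, -65.7, 133.2]
eef_rot: [0.984, -0.178, -0.001, 0.001]
force: [0.3, -0.5, 0.6]
opening: 43.0
finger_force: 0.0
```

```bash
python3 - <<'E'
from h import *
s,im=shot("w3");print(s["time"],s["tcp_pos"],s["eef_rot"],s["force"])
E
```

```text
3.0 [583.62506923 -65.74734862 133.23237858] [ 9.83967548e-01 -1.78342874e-01 -1.13979846e-03  6.19936036e-04] [ 0.33926908 -0.4944675   0.5850704 ]
```

View pics/w3.png

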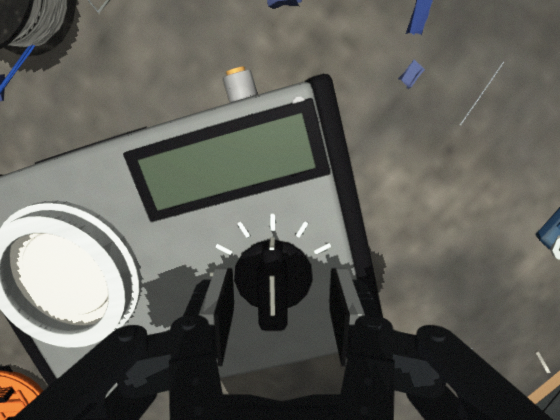

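The fingers straddle the bar (bar at columns ~260–285, finger faces at 230 and 335), with the knob about 4 mm left of the finger midline. I shift, lower and close.

>>> servo_tool([
  [0.001,0.0035,-0.007,0,0.5],
  [0,0,0,0,0.5],
  [0,0,0,0,0.1],
  [0,0,0,0,0.1],
  [0,0,0,0,0.1],
], newtons=40)

```text
time: 3.47
tcp_pos: [585.0, -61.8, 127.7]
eef_rot: [0.984, -0.178, 0.0, 0.001]
force: [-2.3, -3.0, 2.6]
opening: 11.9
finger_force: 41.5
```

>>> servo_tool([
  [0,0,0,5,0.1],
  [0,0,0,5,0.1],
  [0,0,0,5,0.1],
  [0,0,0,5,0.1],
  [0,0,0,5,0.1],
])

```text
time: 3.88
tcp_pos: [585.1, -60.8, 127.7]
eef_rot: [0.999, 0.042, -0.0, 0.001]
force: [-2.3, -1.5, 4.9]
opening: 11.8
finger_force: 41.9
```

>>> servo_tool([
  [0,0,0,5,0.1],
  [0,0,0,5,0.1],
  [0,0,0,5,0.1],
  [0,0,0,5,0.1],
  [0,0,0,5,0.1],
])

```text
time: 4.3
tcp_pos: [584.8, -59.8, 127.7]
eef_rot: [0.966, 0.258, -0.0, 0.0]
force: [-3.5, 2.1, 6.5]
opening: 11.8
finger_force: 42.0
```

>>> servo_tool([
  [0,0,0,5,0.1],
  [0,0,0,5,0.1],
  [0,0,0,0.5,0.1],
  [0,0,0,0,0.1],
  [0,0,0,0,0.1],
])

```text
time: 4.72
tcp_pos: [584.6, -59.5, 127.7]
eef_rot: [0.939, 0.343, -0.001, -0.0]
force: [-5.0, 2.6, 6.6]
opening: 11.6
finger_force: 42.1
```

>>> servo_tool([
  [0,0,0,0,0.5],
  [0,0,0,0,0.5],
  [0,0,0.03,0,0.5],
  [0,0,0.04,0,0.5],
  [-0.01,0,0.038,0,0.7],
])

```text
time: 5.13
tcp_pos: [576.3, -60.1, 235.8]
eef_rot: [0.939, 0.343, 0.0, -0.0]
force: [0.9, -0.2, 0.1]
opening: 53.6
finger_force: 0.0
```

>>> servo_tool([
  [-0.018,0.0,0.035,0,0.7],
  [-0.01,0.033,0.02,3,0.7],
  [0,0,0,3,0.7],
  [0,0,0,3,0.7],
])

```text
time: 5.47
tcp_pos: [547.6, -25.2, 292.4]
eef_rot: [0.909, 0.418, 0.002, 0.001]
force: [0.1, -1.4, 0.3]
opening: 59.8
finger_force: 0.0
```

```bash
python3 - <<'E'
from h import *
s,im=shot("w4");print(s["time"],s["tcp_pos"],s["eef_rot"],s["force"])
c=cam("wrist",s);print(proj(c,[[584,-62,70],[620,35,60]]))
x,y=proj(c,[[584,-62,60]])[0].astype(int)
x0=min(max(x-60,0),440);y0=min(max(y-45,0),330)
cv2.imwrite("pics/k4.png",cv2.resize(im[y0:y0+90,x0:x0+120],(480,360),interpolation=cv2.INTER_CUBIC))
E
```

```text
5.4667 [547.58507882 -25.17442605 292.38727588] [0.9085083  0.41786024 0.00203002 0.0011708 ] [ 0.13936162 -1.35282895  0.32056321]
[[340.20199882 196.30133312]
 [298.91325952  75.35944779]]
```

View pics/k4.png

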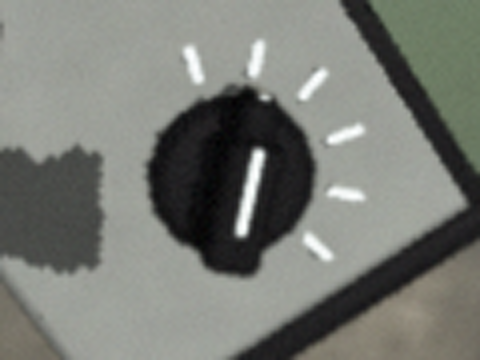

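The nose (262,100 in the crop) points at the second mark counted clockwise, (257,58). The knob is done, so on to the cap.

>>> servo_tool([
  [-0.01,0.037,0.002,3.5,0.7],
  [-0.01,0.037,0.002,3.5,0.7],
  [-0.01,0.037,0.002,3.5,0.7],
  [0,0.039,0,3.5,0.7],
  [0,0.039,0,3.7,0.7],
])

```text
time: 5.93
tcp_pos: [517.1, 162.9, 296.1]
eef_rot: [0.835, 0.551, 0.0, 0.0]
force: [1.6, 0.3, -0.3]
opening: 59.5
finger_force: 0.0
```

>>> servo_tool([
  [0.005,0.039,0,0,0.7],
  [0.005,0.039,0,0,0.7],
  [0.005,0.039,0,0,0.7],
  [0.005,0.034,0,0,0.7],
  [0,0,0,0,0.7],
])

```text
time: 6.35
tcp_pos: [535.8, 320.8, 295.5]
eef_rot: [0.833, 0.553, 0.001, -0.003]
force: [-1.6, 0.0, 1.1]
opening: 59.7
finger_force: 0.0
```

```bash
python3 - <<'E'
from h import *
s,im=shot("w5");print(s["time"],s["tcp_pos"],s["eef_rot"])
E
```

```text
6.35 [535.76052009 320.75053041 295.54394717] [ 0.83302474  0.5532279   0.0010789  -0.00273979]
```

>>> servo_tool([
  [0.012,0.035,-0.01,0,0.7],
  [0.012,0.035,-0.01,0,0.7],
  [0,0,0,0,0.7],
])

```text
time: 6.65
tcp_pos: [561.1, 387.0, 272.7]
eef_rot: [0.834, 0.551, -0.001, -0.002]
force: [-1.8, -1.0, -0.7]
opening: 59.7
finger_force: 0.0
```

```bash
python3 - <<'E'
from h import *
s,im=shot("w6");print(s["time"],s["tcp_pos"],s["eef_rot"])
a=cv2.imread("pics/w5.png")
cv2.imwrite("pics/w56.png",np.hstack([cv2.resize(i[:300],(400,214)) for i in (a,im)]))
E
```

```text
6.65 [561.14368427 387.04725382 272.65906075] [ 0.83423778  0.55140155 -0.00093819 -0.00166606]
```

View pics/w56.png

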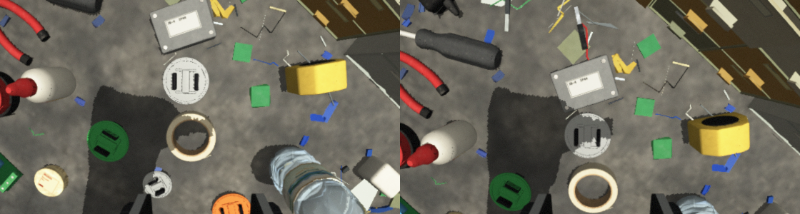

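Left (w5): the cap is at full-res (260,113), tabs side by side, box above and tape below. Right (w6): the cap is at (263,189), partly shaded. Next I measure the tabs in both views.

```bash
python3 - <<'E'
from m import *
O=[]
for n,k in(("w5",(260,113)),("w6",(263,189))):
    c,im=load(n);g=cv2.cvtColor(im,cv2.COLOR_BGR2GRAY);w=np.zeros_like(g);cv2.circle(w,k,24,1,-1)
    m=((g<45)&(w>0)).astype(np.uint8)
    N,l,st,ce=cv2.connectedComponentsWithStats(m)
    i=sorted(range(1,N),key=lambda j:-st[j,4])[:2];i.sort(key=lambda j:ce[j,0])
    print(n,[(st[j].tolist(),ce[j].round(1).tolist()) for j in i])
    O.append([(c,ce[j]) for j in i]);p=plane(c,[ce[j] for j in i],20);d=p[1]-p[0]
    print("mid",p.mean(0).round(1),"sep",np.linalg.norm(d).round(1),"ang",np.degrees(np.arctan2(d[1],d[0])).round(1))
P=[tri([O[0][i],O[1][i]]) for i in(0,1)];print(P);print((P[0][0]+P[1][0])/2)
cs,im=load("w5");g=cv2.cvtColor(im,cv2.COLOR_BGR2GRAY)
v=np.hstack([cv2.resize(load(n)[1][k[1]-40:k[1]+40,k[0]-50:k[0]+50],(400,320),interpolation=cv2.INTER_CUBIC) for n,k in(("w5",(260,113)),("w6",(263,189)))])
cv2.imwrite("pics/capz.png",v)
E
```

```text
w5 [([242, 103, 5, 22, 108], [244.0, 113.5]), ([273, 104, 4, 22, 74], [274.3, 114.2])]
mid [539.9 384.7  20. ] sep 28.2 ang -24.2
w6 [([244, 180, 5, 25, 120], [246.0, 192.1]), ([275, 181, 5, 24, 96], [277.2, 192.4])]
mid [540.2 385.1  20. ] sep 28.9 ang -23.5
[(array([526.76243189, 390.54287257,  18.65082383]), [np.float64(0.1), np.float64(0.1)]), (array([552.8479848 , 378.7200625 ,  17.22347102]), [np.float64(0.2), np.float64(0.2)])]
[539.80520834 384.63146753  17.93714743]
```

View pics/capz.png

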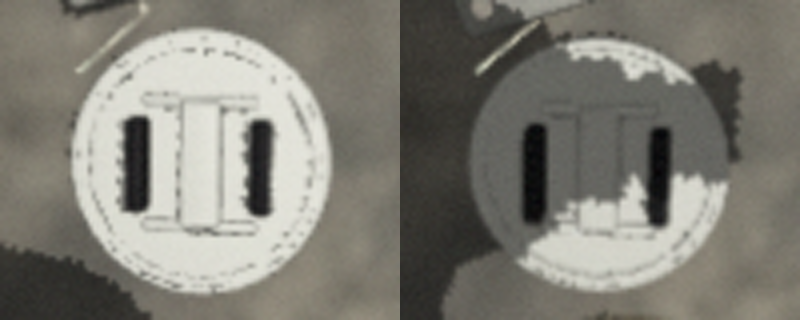

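Tabs at (526.8,390.5) and (552.8,378.7), height ~18, 29 apart: this matches the spec. With the ~2.3 mm tool-y offset of the camera (seen at the fingers and the knob), the cap is at about (538,385.5), with a=66.2°. I descend.

>>> servo_tool([
  [-0.012,-0.001,-0.035,-0.7,0.7],
  [-0.011,-0.001,-0.038,0,0.7],
  [0,0,-0.035,0,0.7],
  [0,0,-0.03,0,0.7],
  [0,0,0,0,0.7],
])

```text
time: 7.12
tcp_pos: [537.2, 376.0, 132.0]
eef_rot: [0.839, 0.544, -0.005, 0.001]
force: [-0.6, -1.0, 0.2]
opening: 60.1
finger_force: 0.0
```

>>> servo_tool([
  [0,0,-0.001,0,0.7],
  [0,0,0,0,0.7],
])

```text
time: 7.28
tcp_pos: [539.5, 380.6, 138.7]
eef_rot: [0.839, 0.545, 0.001, 0.0]
force: [-0.8, 0.4, 0.5]
opening: 59.7
finger_force: 0.0
```

>>> servo_tool([
  [-0.0015,0.005,-0.02,0,0.7],
  [0,0,-0.02,0,0.7],
  [0,0,0,0,0.7],
  [0,0,0,0,0.7],
])

```text
time: 7.62
tcp_pos: [537.5, 385.9, 98.4]
eef_rot: [0.838, 0.545, 0.001, 0.0]
force: [0.5, 0.1, -0.7]
opening: 60.0
finger_force: 0.0
```

```bash
python3 - <<'E'
from m import *
s,im=shot("w7");print(s["tcp_pos"],s["eef_rot"],s["force"])
c=cam("wrist",s);k=proj(c,[[538,385.5,20]])[0];print(k,proj(c,[[526.8,390.5,20],[552.8,378.7,20]]))
cv2.imwrite("pics/w7v.png",im)
E
```

```text
[537.48529383 385.87577098  98.42892587] [8.38346536e-01 5.45137377e-01 5.56966627e-04 1.29326048e-04] [ 0.45919707  0.11704176 -0.72951783]
[281.45365626 273.80285084] [[254.96604348 273.72238683]
 [316.58219861 274.15245818]]
```

View pics/w7v.png

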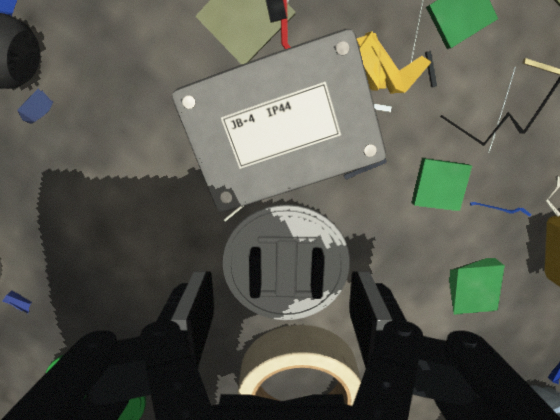

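The cap's tabs at (255,273) and (317,273) lie between the fingers (212 and 352), the box is clear above and the tape below. The cap is ~1.7 mm toward +tool y. I shift, lower and pinch.

>>> servo_tool([
  [0.0015,-0.0005,-0.008,0,0.7],
  [0,0,-0.0075,0,0.7],
  [0,0,0,0,0.7],
  [0,0,0,0,0.5],
  [0,0,0,0,0.4],
], newtons=40)

```text
time: 8.08
tcp_pos: [538.8, 386.0, 82.6]
eef_rot: [0.838, 0.545, 0.001, -0.0]
force: [-2.0, -0.3, 14.4]
opening: 36.8
finger_force: 7.6
```

>>> servo_tool([
  [0,0,0,0,0.2],
  [0,0,0,0,0.2],
  [0,0,0,0,0.2],
])

```text
time: 8.33
tcp_pos: [539.3, 386.1, 84.0]
eef_rot: [0.838, 0.545, 0.002, 0.0]
force: [-1.6, -2.6, 14.0]
opening: 22.9
finger_force: 39.8
```

>>> servo_tool([
  [0,0,0.01,0,0.2],
  [0,0,0.03,0,0.2],
  [0,0,0.04,0,0.2],
  [0,0,0.04,0,0.2],
  [-0.01,0,0.04,0,0.2],
])

```text
time: 8.75
tcp_pos: [529.5, 384.7, 243.2]
eef_rot: [0.839, 0.545, 0.0, 0.0]
force: [1.4, -0.0, -1.1]
opening: 22.8
finger_force: 40.3
```

```bash
python3 - <<'E'
from m import *
s,im=shot("w8");print(s["time"],s["tcp_pos"],s["opening"],s["finger_force"],s["force"])
g=cv2.cvtColor(im,cv2.COLOR_BGR2GRAY);hsv=cv2.cvtColor(im,cv2.COLOR_BGR2HSV)
for y in(215,225,235,245,255,265): print(y,g[y,205:365:4].tolist())
c=vision.get_calibration("wrist");H=np.array(c["hand_eye"])
# predicted flange outline px (z=11 mm above underside; tool z=84-11=73)
T=np.linalg.inv(H)
th=np.radians([0,45,90,-45,-90]);X=np.c_[31*np.cos(th),31*np.sin(th),0*th+73]
Y=X@T[:3,:3].T+T[:3,3]
print(cv2.projectPoints(Y,np.zeros(3),np.zeros(3),np.array(c["intrinsics"]),np.array([c["k1"],0,0,0.]))[0].reshape(-1,2).round(0).tolist())
E
```

```text
8.75 [529.5358045  384.70422161 243.18265879] 22.77688921405722 40.31221568584442 [ 1.38324643e+00 -1.28654888e-03 -1.06143956e+00]
215 [52, 54, 57, 55, 50, 56, 55, 50, 51, 48, 51, 51, 51, 49, 51, 84, 107, 114, 117, 116, 116, 115, 121, 125, 130, 135, 142, 146, 144, 139, 133, 122, 124, 130, 128, 130, 140, 133, 131, 141]
225 [49, 50, 52, 50, 48, 50, 73, 94, 105, 106, 90, 97, 110, 107, 99, 92, 100, 107, 109, 219, 197, 218, 201, 165, 194, 169, 227, 185, 116, 132, 138, 144, 152, 144, 130, 124, 125, 130, 131, 131]
235 [41, 45, 45, 49, 43, 57, 94, 88, 109, 98, 106, 107, 110, 112, 110, 111, 109, 113, 111, 108, 108, 148, 132, 224, 223, 222, 213, 225, 223, 182, 224, 172, 126, 127, 124, 122, 124, 126, 127, 119]
245 [45, 47, 46, 48, 50, 107, 105, 108, 109, 110, 107, 115, 108, 111, 107, 110, 111, 105, 107, 111, 111, 105, 110, 107, 223, 222, 223, 223, 223, 223, 202, 223, 215, 217, 133, 133, 142, 137, 128, 121]
255 [52, 54, 50, 59, 110, 108, 107, 110, 108, 109, 109, 104, 113, 112, 111, 110, 111, 99, 99, 99, 98, 101, 111, 112, 113, 116, 166, 193, 224, 221, 223, 221, 220, 221, 180, 145, 137, 137, 137, 128]
265 [45, 47, 55, 108, 109, 108, 110, 110, 105, 99, 100, 101, 69, 16, 16, 72, 102, 105, 109, 111, 110, 108, 92, 96, 5, 16, 57, 102, 100, 103, 212, 153, 108, 108, 113, 108, 118, 124, 120, 122]
[[280.0, 214.0], [331.0, 234.0], [349.0, 279.0], [229.0, 234.0], [211.0, 279.0]]
```

```bash
python3 - <<'E'
from m import *
from scipy.optimize import least_squares
c,im=load("w8");g=cv2.GaussianBlur(cv2.cvtColor(im,cv2.COLOR_BGR2GRAY),(3,3),0).astype(int)
L=[(x,y) for y in range(228,264,3) for x in [200+np.argmax(g[y,200:300]>82)]]
R=[(x,y) for y in range(228,262,3) for x in [370-np.argmax(g[y,370:270:-1]>165)] if x>300]
U=[(x,y) for x in range(284,326,3) for y in [195+np.argmax(g[195:260,x]>165)]]
print(L,R,U)
k=vision.get_calibration("wrist");H=np.array(k["hand_eye"])
P=np.array(L+R+U,float);u=cv2.undistortPoints(P[:,None],np.array(k["intrinsics"]),np.array([k["k1"],0,0,0.]))[:,0]
v=np.c_[u,np.ones(len(u))]@H[:3,:3].T;o=H[:3,3]
for z in(71,73,75):
    X=(o+v*((z-o[2])/v[:,2])[:,None])[:,:2]
    f=lambda p:np.hypot(*(X-p[:2]).T)-p[2]
    r=least_squares(f,[0,0,31],loss="soft_l1",f_scale=.5);print(z,r.x.round(2),np.abs(f(r.x)).round(1).tolist())
E
```

```text
[(np.int64(227), 228), (np.int64(228), 231), (np.int64(227), 234), (np.int64(227), 237), (np.int64(226), 240), (np.int64(225), 243), (np.int64(224), 246), (np.int64(222), 249), (np.int64(220), 252), (np.int64(218), 255), (np.int64(217), 258), (np.int64(216), 261)] [(np.int64(319), 228), (np.int64(324), 231), (np.int64(327), 234), (np.int64(331), 237), (np.int64(334), 240), (np.int64(336), 243), (np.int64(339), 246), (np.int64(341), 249), (np.int64(343), 252), (np.int64(342), 255), (np.int64(340), 258), (np.int64(340), 261)] [(284, np.int64(218)), (287, np.int64(219)), (290, np.int64(219)), (293, np.int64(219)), (296, np.int64(220)), (299, np.int64(220)), (302, np.int64(221)), (305, np.int64(222)), (308, np.int64(223)), (311, np.int64(224)), (314, np.int64(226)), (317, np.int64(227)), (320, np.int64(229)), (323, np.int64(231))]
71 [ 4.000e-01 -1.000e-02  2.978e+01] [3.8, 2.6, 1.9, 1.0, 0.5, 0.0, 0.4, 0.4, 0.3, 0.1, 0.2, 0.2, 0.1, 0.3, 0.1, 0.3, 0.4, 0.2, 0.5, 0.5, 0.7, 0.3, 1.6, 2.0, 0.2, 0.6, 0.4, 0.2, 0.4, 0.1, 0.1, 0.1, 0.1, 0.0, 0.2, 0.1, 0.0, 0.0]
73 [-7.40e-01 -1.00e-02  3.02e+01] [3.9, 2.6, 1.9, 1.0, 0.5, 0.0, 0.4, 0.4, 0.3, 0.1, 0.2, 0.2, 0.1, 0.3, 0.1, 0.3, 0.4, 0.2, 0.5, 0.5, 0.7, 0.3, 1.6, 2.1, 0.2, 0.6, 0.4, 0.2, 0.4, 0.1, 0.1, 0.1, 0.1, 0.0, 0.2, 0.1, 0.0, 0.0]
75 [-1.880e+00 -1.000e-02  3.062e+01] [3.9, 2.6, 2.0, 1.0, 0.5, 0.0, 0.5, 0.4, 0.3, 0.1, 0.2, 0.2, 0.1, 0.3, 0.1, 0.3, 0.4, 0.2, 0.5, 0.6, 0.7, 0.3, 1.6, 2.1, 0.2, 0.6, 0.4, 0.2, 0.4, 0.1, 0.1, 0.2, 0.1, 0.0, 0.2, 0.1, 0.0, 0.0]
```

>>> servo_tool([
  [-0.01,-0.035,0,0,0.2],
  [-0.01,-0.039,0,0,0.2],
  [0,-0.04,0.005,0,0.2],
  [0,-0.04,0.005,0,0.2],
  [0,-0.04,0,0,0.2],
])

```text
time: 9.22
tcp_pos: [507.9, 190.2, 252.5]
eef_rot: [0.838, 0.546, 0.001, 0.0]
force: [1.1, -0.4, -1.5]
opening: 22.2
finger_force: 40.3
```

>>> servo_tool([
  [0.012,-0.039,0,0,0.2],
  [0.015,-0.038,0,0,0.2],
  [0.025,-0.03,0,0,0.2],
  [0.02,-0.03,0,0,0.2],
  [0,0,0,0,0.2],
])

```text
time: 9.63
tcp_pos: [583.9, 45.7, 250.7]
eef_rot: [0.841, 0.541, -0.001, 0.002]
force: [0.3, -1.9, -0.8]
opening: 22.4
finger_force: 40.3
```

```bash
python3 - <<'E'
from m import *
s,im=shot("w9");print(s["time"],s["tcp_pos"],s["eef_rot"],s["opening"])
c=cam("wrist",s);k=proj(c,[[619.5,35.5,60]])[0];print(k)
g=cv2.cvtColor(im,cv2.COLOR_BGR2GRAY)
for t in(170,190,205):
    b=cv2.convexHull(blob(g>t,(float(k[0]),float(k[1]))));print(t,cv2.boundingRect(b),np.round(cv2.fitEllipse(b)[0],1),np.round(cv2.fitEllipse(b)[1],1))
E
```

```text
9.6333 [583.94070455  45.70167934 250.6653878 ] [ 8.41119739e-01  5.40844728e-01 -5.92324139e-04  2.05287992e-03] 22.433971161843473
[328.54340484 193.93494165]
170 (278, 144, 99, 122) [325.4 200.8] [ 99.1 122.2]
190 (278, 144, 98, 122) [324.8 201.1] [ 97.9 120.2]
205 (281, 144, 94, 95) [328.3 189.7] [91.5 96.7]
```

>>> servo_tool([
  [0.005,-0.033,-0.025,0,0.2],
  [0.005,-0.033,-0.025,0,0.2],
  [0,0,0,0,0.2],
  [0,0,0,0,0.2],
  [0,0,0,0,0.2],
])

```text
time: 10.1
tcp_pos: [590.0, -10.1, 201.7]
eef_rot: [0.838, 0.546, 0.0, -0.001]
force: [0.0, 0.8, -1.3]
opening: 22.7
finger_force: 40.3
```

```bash
cat > col.py <<'E'
from m import *
def collar(n):
    s,im=shot(n);print(s["time"],s["tcp_pos"].round(1) if hasattr(s["tcp_pos"],"round") else s["tcp_pos"],np.degrees(2*np.arctan2(s["eef_rot"][1],s["eef_rot"][0])).round(2),s["opening"],s["force"])
    c=cam("wrist",s);k=proj(c,[[619.5,35.5,60]])[0];print("exp",k)
    g=cv2.cvtColor(im,cv2.COLOR_BGR2GRAY)
    for t in(185,205,215):
        b=cv2.convexHull(blob(g>t,(float(k[0]),float(k[1]))));e=cv2.fitEllipse(b)
        H=plane(c,b[:,0,:],60)[:,:2];(cx,cy),r=cv2.minEnclosingCircle(H.astype(np.float32))
        print(t,cv2.boundingRect(b),np.round(e[0],1),np.round(e[1],1),"fit@60",round(cx,1),round(cy,1),round(r,1),plane(c,[e[0]],60)[0].round(1))
E
python3 -c "
from col import *
collar('w10')"
```

```text
10.1 [590.  -10.1 201.7] 66.17 22.692789645586394 [ 0.02155371  0.8098559  -1.26285651]
exp [295.40377895 138.81545924]
185 (231, 74, 126, 126) [293.7 136.6] [125.1 126.1] fit@60 618.5 35.5 36.8 [619.1  37.1  60. ]
205 (232, 74, 124, 126) [293.6 136.6] [124.4 125.6] fit@60 618.2 35.5 36.6 [619.   37.1  60. ]
215 (232, 74, 124, 126) [293.6 136.5] [124.3 125.3] fit@60 618.3 35.6 36.5 [619.   37.1  60. ]
```

>>> servo_tool([
  [0.012,0.028,0,0,0.2],
  [0,0,0,0,0.2],
  [0,0,0,0,0.2],
  [0,0,0,0,0.2],
])

```text
time: 10.48
tcp_pos: [602.3, 18.2, 202.2]
eef_rot: [0.837, 0.547, 0.001, 0.0]
force: [-1.0, 0.8, -0.3]
opening: 22.9
finger_force: 40.3
```

```bash
python3 -c "
from col import *
collar('w11')"
```

```text
10.4833 [602.3  18.2 202.2] 66.26 22.89630647345943 [-1.03880687  0.78430024 -0.32067705]
exp [294.78153073 189.66909824]
185 (237, 128, 117, 97) [295.  183.6] [112.3 118.2] fit@60 619.3 36.5 37.0 [621.1  38.9  60. ]
205 (240, 128, 114, 96) [295.9 182.9] [109.5 116.9] fit@60 620.1 37.1 36.7 [621.8  39.1  60. ]
215 (240, 128, 113, 96) [295.8 182.9] [109.5 116.8] fit@60 620.1 37.1 36.7 [621.7  39.1  60. ]
```

```bash
python3 - <<'E'
from m import *
c,im=load("w10");g=cv2.cvtColor(im,cv2.COLOR_BGR2GRAY)
for d in range(0,360,30):
    r=np.arange(18,44);X=np.c_[619+r*np.cos(np.radians(d)),36+r*np.sin(np.radians(d)),60+0*r]
    p=proj(c,X);print(d,cv2.remap(g,p[:,0].astype(np.float32),p[:,1].astype(np.float32),cv2.INTER_LINEAR)[:,0].tolist())
E
```

```text
0 [251, 251, 251, 244, 241, 209, 143, 138, 128, 237, 248, 248, 248, 249, 250, 249, 248, 245, 176, 157, 156, 155, 155, 156, 153, 155]
30 [251, 251, 251, 244, 238, 250, 212, 144, 226, 245, 247, 245, 246, 248, 248, 247, 246, 242, 174, 154, 154, 154, 153, 152, 155, 155]
60 [250, 251, 251, 244, 234, 250, 250, 214, 245, 250, 250, 250, 249, 249, 249, 248, 247, 242, 165, 152, 154, 154, 154, 155, 152, 139]
90 [250, 250, 250, 248, 227, 246, 250, 240, 241, 248, 248, 248, 248, 248, 248, 248, 246, 244, 174, 135, 153, 141, 108, 36, 27, 29]
120 [249, 249, 249, 248, 228, 231, 248, 247, 223, 245, 248, 248, 247, 246, 245, 244, 211, 155, 223, 164, 155, 154, 156, 153, 154, 155]
150 [248, 248, 248, 248, 236, 206, 246, 247, 246, 195, 243, 246, 247, 247, 247, 248, 248, 220, 216, 186, 158, 158, 154, 155, 156, 156]
180 [248, 248, 247, 247, 245, 223, 243, 247, 246, 243, 206, 244, 247, 248, 248, 247, 247, 247, 245, 210, 157, 141, 139, 112, 75, 73]
210 [248, 247, 247, 248, 245, 227, 245, 247, 238, 203, 141, 188, 206, 152, 139, 136, 135, 137, 137, 116, 76, 72, 73, 71, 73, 70]
240 [248, 248, 247, 248, 243, 230, 247, 246, 223, 150, 134, 163, 231, 165, 139, 138, 136, 137, 136, 119, 73, 70, 71, 74, 73, 73]
270 [249, 248, 248, 248, 238, 240, 243, 173, 139, 140, 126, 184, 246, 247, 247, 247, 247, 247, 246, 203, 154, 156, 154, 127, 85, 77]
300 [250, 249, 249, 247, 217, 238, 181, 141, 139, 126, 161, 245, 249, 248, 247, 247, 247, 247, 234, 168, 150, 150, 152, 153, 150, 155]
330 [250, 250, 251, 246, 208, 151, 139, 140, 129, 138, 241, 248, 247, 248, 248, 248, 249, 247, 207, 158, 155, 155, 155, 155, 154, 153]
```

The mouth's centre from the lip edge is about (618.5,34.2) in the camera frame. Combined with the cap's place in the hand and the knob-based estimate, the TCP target is (618.5,35.5), with seating at TCP z≈136.

>>> servo_tool([
  [0.008,0.0085,0,0,0.2],
  [0.008,0.0085,-0.02,0,0.2],
  [0,0,-0.025,0,0.2],
  [0,0,-0.007,0,0.2],
  [0,0,0,0,0.2],
])

```text
time: 10.95
tcp_pos: [617.4, 33.2, 147.4]
eef_rot: [0.838, 0.545, -0.002, -0.001]
force: [0.1, -0.3, -0.2]
opening: 23.0
finger_force: 40.3
```

>>> servo_tool([
  [0,0,0,0,0.2],
  [0,0,0,0,0.2],
])

```text
time: 11.12
tcp_pos: [618.9, 33.5, 150.6]
eef_rot: [0.838, 0.545, 0.001, 0.0]
force: [0.2, 0.8, -0.2]
opening: 22.7
finger_force: 40.3
```

>>> servo_tool([
  [-0.0004,0.002,0,0,0.2],
  [0,0,-0.003,0,0.2],
  [0,0,-0.003,0,0.2],
  [0,0,0,0,0.2],
  [0,0,0,0,0.2],
])

```text
time: 11.53
tcp_pos: [617.8, 35.3, 143.3]
eef_rot: [0.838, 0.545, -0.0, -0.0]
force: [-0.6, 0.2, -0.4]
opening: 22.1
finger_force: 40.3
```

>>> servo_tool([
  [0,0,-0.002,0,0.2],
  [0,0,-0.002,0,0.2],
  [0,0,0,0,0.2],
  [0,0,0,0,0.2],
])

```text
time: 11.87
tcp_pos: [617.9, 35.4, 139.2]
eef_rot: [0.838, 0.545, -0.0, -0.0]
force: [-0.1, 0.5, -1.1]
opening: 22.7
finger_force: 40.3
```

>>> servo_tool([
  [0,0,-0.002,0,0.2],
  [0,0,-0.001,0,0.2],
  [0,0,0,0,0.2],
  [0,0,0,0,0.2],
])

```text
time: 12.2
tcp_pos: [617.9, 35.5, 136.3]
eef_rot: [0.838, 0.545, -0.0, -0.0]
force: [-0.3, 0.1, 0.2]
opening: 22.7
finger_force: 40.3
```

>>> servo_tool([
  [0,0,-0.001,0,0.2],
  [0,0,-0.001,0,0.2],
  [0,0,0,0,0.2],
])

```text
time: 12.45
tcp_pos: [618.0, 35.6, 136.0]
eef_rot: [0.838, 0.545, 0.0, 0.001]
force: [-3.7, -2.0, 12.8]
opening: 22.4
finger_force: 42.4
```

Contact is at 136, exactly the seated height. I press a little more and release.

>>> servo_tool([
  [0,0,-0.001,0,0.2],
  [0,0,0,0,0.2],
  [0,0,0,0,0.2],
])

```text
time: 12.7
tcp_pos: [618.0, 35.6, 135.9]
eef_rot: [0.838, 0.545, 0.0, 0.001]
force: [-7.1, -1.6, 20.3]
opening: 22.7
finger_force: 43.6
```

>>> servo_tool([
  [0,0,0,0,0.33],
  [0,0,0,0,0.4],
  [0,0,0,0,0.5],
  [0,0,0,0,0.55],
])

```text
time: 13.03
tcp_pos: [618.0, 35.4, 133.6]
eef_rot: [0.838, 0.545, 0.0, 0.0]
force: [-0.4, -1.0, -0.1]
opening: 47.2
finger_force: 0.0
```

>>> servo_tool([
  [0,0,0.03,0,0.55],
  [0,0,0.04,0,0.6],
  [-0.012,-0.02,0.03,0,0.6],
  [-0.004,-0.008,0.02,0,0.6],
  [0,0,0,0,0.6],
])

```text
time: 13.45
tcp_pos: [602.8, 5.8, 257.6]
eef_rot: [0.839, 0.544, 0.002, 0.002]
force: [0.4, 0.4, -0.3]
opening: 51.4
finger_force: 0.0
```

```bash
cat > tabs.py <<'E'
from m import *
def tabs(n):
    s,im=shot(n);c=cam("wrist",s);print(s["time"],np.round(s["tcp_pos"],1))
    k=proj(c,[[618.5,35,75]])[0];g=cv2.cvtColor(im,cv2.COLOR_BGR2GRAY);w=np.zeros_like(g);cv2.circle(w,(int(k[0]),int(k[1])),34,1,-1)
    N,l,st,ce=cv2.connectedComponentsWithStats(((g<50)&(w>0)).astype(np.uint8))
    i=sorted(range(1,N),key=lambda j:-st[j,4])[:2];i.sort(key=lambda j:ce[j,0]);print(k,[(st[j].tolist(),ce[j].round(1).tolist()) for j in i])
    p=plane(c,[ce[j] for j in i],72);d=p[1]-p[0];print("mid",p.mean(0).round(1),"sep",np.linalg.norm(d).round(1),np.degrees(np.arctan2(d[1],d[0])).round(1))
    return [(c,ce[j]) for j in i]
E
python3 - <<'E'
from tabs import *
import pickle
pickle.dump(tabs("w12"),open("t.pkl","wb"))
E
```

```text
13.45 [602.8   5.8 257.6]
[282.47517188 160.51841048] [([260, 145, 6, 31, 176], [262.6, 159.6]), ([300, 145, 7, 31, 180], [302.6, 159.7])]
mid [618.6  35.   72. ] sep 28.5 -24.2
```

>>> servo_tool([
  [-0.008,-0.025,0,0,0.6],
  [-0.008,-0.025,0,0,0.6],
  [0,0,0,0,0.6],
  [0,0,0,0,0.6],
])

```text
time: 13.83
tcp_pos: [585.3, -44.0, 251.8]
eef_rot: [0.839, 0.544, -0.001, -0.001]
force: [0.4, 1.0, -0.9]
opening: 51.2
finger_force: 0.0
```

```bash
python3 - <<'E'
from tabs import *
import pickle
a=pickle.load(open("t.pkl","rb"));b=tabs("w13")
for x,y in zip(a,b): print(tri([x,y]))
c,im=load("w13");g=cv2.cvtColor(im,cv2.COLOR_BGR2GRAY)
for d in range(0,360,30):
    r=np.arange(18,44);X=np.c_[619+r*np.cos(np.radians(d)),35+r*np.sin(np.radians(d)),61.5+0*r]
    p=proj(c,X);print(d,cv2.remap(g,p[:,0].astype(np.float32),p[:,1].astype(np.float32),cv2.INTER_LINEAR)[:,0].tolist())
E
```

```text
13.8333 [585.3 -44.  251.8]
[278.31283438  81.76856958] [([254, 67, 7, 33, 218], [256.9, 83.1]), ([297, 67, 8, 33, 214], [300.2, 83.0])]
mid [618.3  34.3  72. ] sep 28.5 -24.0
(array([605.06614595,  40.2310677 ,  67.82815848]), [np.float64(0.0), np.float64(0.0)])
(array([631.5416104 ,  28.46082282,  68.38118314]), [np.float64(0.0), np.float64(0.0)])
0 [40, 131, 223, 228, 228, 228, 229, 228, 212, 217, 225, 226, 223, 249, 252, 252, 250, 243, 181, 163, 162, 162, 161, 162, 158, 158]
30 [210, 195, 225, 227, 228, 227, 226, 226, 201, 224, 218, 221, 223, 245, 249, 249, 247, 234, 167, 158, 160, 158, 159, 158, 159, 159]
60 [227, 226, 227, 226, 227, 227, 226, 206, 161, 221, 226, 225, 231, 250, 250, 250, 248, 238, 170, 160, 158, 157, 158, 156, 143, 114]
90 [224, 225, 225, 224, 226, 225, 225, 216, 137, 217, 225, 223, 220, 246, 249, 249, 248, 242, 161, 157, 147, 120, 51, 30, 34, 34]
120 [99, 179, 220, 224, 224, 224, 223, 223, 214, 206, 217, 185, 198, 201, 244, 248, 248, 235, 227, 170, 160, 159, 160, 161, 159, 162]
150 [84, 161, 179, 220, 223, 222, 224, 222, 221, 213, 220, 216, 213, 192, 230, 249, 
[... 154 characters left out ...]
4, 163, 163, 164, 163, 163]
210 [195, 217, 194, 181, 212, 223, 222, 220, 223, 213, 217, 220, 168, 175, 226, 247, 249, 248, 230, 237, 155, 152, 161, 162, 163, 160]
240 [217, 226, 225, 225, 225, 226, 223, 224, 225, 205, 216, 225, 217, 218, 233, 250, 249, 249, 247, 242, 171, 161, 163, 163, 163, 159]
270 [196, 204, 226, 225, 226, 225, 226, 225, 226, 219, 217, 225, 223, 222, 244, 250, 250, 250, 247, 222, 169, 163, 162, 165, 164, 165]
300 [31, 43, 112, 203, 227, 229, 227, 227, 208, 181, 215, 220, 220, 224, 246, 251, 250, 249, 244, 196, 159, 160, 160, 160, 161, 162]
330 [191, 226, 228, 228, 228, 228, 228, 229, 219, 209, 227, 227, 226, 234, 250, 251, 251, 249, 226, 172, 163, 162, 161, 162, 162, 159]
```

The cap is level and concentric with the collar, with tabs sprung out (28.5 mm apart) at seated height. Now the zero button at about (554.6,5), with shut fingers.

>>> servo_tool([
  [-0.015,0.025,0,0,0],
  [-0.016,0.024,0,0,0],
  [0,0,-0.035,0,0],
  [0,0,-0.035,0,0],
  [0,0,-0.025,0,0],
])

```text
time: 14.3
tcp_pos: [554.1, 8.6, 156.2]
eef_rot: [0.837, 0.547, -0.0, -0.001]
force: [-0.0, -1.3, -0.5]
opening: -0.0
finger_force: 0.0
```

>>> servo_tool([
  [0,0,-0.01,0,0],
  [0,0,0,0,0],
  [0,0,0,0,0],
])

```text
time: 14.55
tcp_pos: [555.2, 7.7, 148.6]
eef_rot: [0.838, 0.546, 0.0, -0.001]
force: [-0.3, 0.2, -0.1]
opening: -0.1
finger_force: 0.0
```

>>> servo_tool([
  [-0.0005,-0.0025,-0.008,0,0],
  [0,0,-0.008,0,0],
  [0,0,-0.004,0,0],
  [0,0,0,0,0],
  [0,0,0,0,0],
])

```text
time: 14.97
tcp_pos: [554.6, 3.6, 128.6]
eef_rot: [0.838, 0.545, -0.0, 0.0]
force: [-0.5, -1.2, 2.1]
opening: -0.1
finger_force: 0.7
```

>>> servo_tool([
  [0,0,-0.002,0,0],
  [0,0,-0.001,0,0],
  [0,0,0,0,0],
  [0,0,0,0,0],
])

```text
time: 15.3
tcp_pos: [554.6, 3.8, 125.7]
eef_rot: [0.838, 0.545, 0.0, 0.0]
force: [-0.7, -1.4, 4.2]
opening: 0.1
finger_force: 2.0
```

Spring contact is at 128.6 as predicted. I go to the stop.

>>> servo_tool([
  [0,0,-0.0015,0,0],
  [0,0,-0.001,0,0],
  [0,0,0,0,0],
  [0,0,0,0,0],
])

```text
time: 15.63
tcp_pos: [554.7, 3.8, 124.5]
eef_rot: [0.838, 0.545, 0.0, 0.001]
force: [-4.2, -3.2, 19.4]
opening: -0.0
finger_force: 9.6
```

>>> servo_tool([
  [0,0,-0.001,0,0],
  [0,0,0,0,0],
  [0,0,0,0,0],
])

```text
time: 15.88
tcp_pos: [554.7, 3.9, 124.3]
eef_rot: [0.838, 0.545, 0.0, 0.001]
force: [-7.0, -3.8, 27.8]
opening: 0.1
finger_force: 14.0
```

The button is on its hard stop (z 124.3, 28 N). I release and back away.

>>> servo_tool([
  [0,0,0.01,0,0],
  [0,0,0.03,0,0],
  [0,0,0.04,0,0],
  [-0.02,-0.02,0.03,0,0],
  [-0.02,-0.03,0.01,0,0],
])

```text
time: 16.3
tcp_pos: [516.2, -42.0, 246.0]
eef_rot: [0.836, 0.548, 0.004, 0.001]
force: [0.7, -0.6, 0.9]
opening: -0.1
finger_force: 0.0
```

>>> servo_tool([
  [0,0,0,0,0.6],
  [0,0,0,0,0.6],
  [0,0,0,0,0.6],
])

```text
time: 16.55
tcp_pos: [514.4, -45.9, 241.7]
eef_rot: [0.838, 0.545, 0.0, -0.0]
force: [0.4, 0.0, -0.3]
opening: 35.8
finger_force: 0.0
```

```bash
python3 - <<'E'
from tabs import *
tabs("w14")
# knob line direction & neighbours unmoved (top view differences)
c,im=load("w14");g=cv2.cvtColor(im,cv2.COLOR_BGR2GRAY);k=proj(c,[[583,-61,70]])[0].astype(int);print("knob px",k)
w=np.zeros_like(g);cv2.circle(w,tuple(int(v) for v in k),18,1,-1);y,x=np.nonzero((g>120)&(w>0))
p=plane(c,np.c_[x,y],70)[:,:2];u,s,v=np.linalg.svd(p-p.mean(0));print("line ang",np.degrees(np.arctan2(v[0,1],v[0,0])),p.mean(0),s[:2])
a=cv2.imread("pics/top0.png").astype(int);b=vision.capture("top")[:,:,::-1].astype(int);d=np.abs(a-b).max(2)
for n,(X,Y,r) in dict(fuse=(180,198,13),tape=(231,217,14),bottle=(268,165,16),cap=(205,208,12)).items():
    q=d[Y-r:Y+r,X-r:X+r];print(n,np.percentile(q,[50,90,98]))
print(observe()["force"])
E
```

```text
16.55 [514.4 -45.9 241.7]
[382.96354017  31.3290817 ] [([354, 14, 10, 38, 227], [359.3, 32.1]), ([398, 16, 13, 37, 385], [403.8, 33.9])]
mid [618.3  34.5  72. ] sep 27.9 -24.6
knob px [379 190]
line ang -115.30767592276898 [585.50672509 -64.24442116] [66.55107995 50.6120231 ]
fuse [5. 7. 9.]
tape [5.   7.   9.34]
bottle [ 5.  8. 10.]
cap [54.5 73.  79. ]
[ 0.84750781 -0.10602548 -0.01311874]
```

```bash
python3 - <<'E'
from m import *
c,im=load("w14");g=cv2.cvtColor(im,cv2.COLOR_BGR2GRAY);k=proj(c,[[584.5,-62.5,70]])[0].astype(int)
w=np.zeros_like(g);cv2.circle(w,tuple(int(v) for v in k),12,1,-1);y,x=np.nonzero((g>150)&(w>0))
p=plane(c,np.c_[x,y],70)[:,:2];u,s,v=np.linalg.svd(p-p.mean(0));print(len(x),np.degrees(np.arctan2(v[0,1],v[0,0])),s[:2])
E
```

```text
76 -140.0357094821331 [41.7978008   5.93561714]
```

The line is at 40° in the world frame, which is 45° left of the meter's x: second mark. Box, tape and bottle haven't moved, so I hand in.

```bash
python3 -c "
from station import manip
print(manip.job_done())"
```

```text
the job is handed in; nothing more can be done
None
```

The job is handed in: the range knob is on its second mark, the cap is seated with its tabs sprung out, the zero button was then pressed to its stop and released (its return wasn't checked by camera), and the bottle, tape and grey box are where they were.

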